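# Free the index pin of the parts carousel

### The job

Pull the drawer of the low parts unit all the way out to its stop, then take hold of the round knob of the sprung index pin inside the drawer and lift it as far up as it goes, clear of its hole in the carousel plate. Finish while still holding the pin fully up (do not let go: somebody else will turn the carousel), with the drawer still fully out and without disturbing the things on and beside the unit.

Things in the scene. Friction and masses are not known exactly. Their poses are not given: they have to be found in the camera images.
- parts_unit: low grey metal drawer unit fixed on the desk, 180 deep (x) x 250 wide (y) x 115 tall, with one drawer in its front. Origin: centre of its underside, on the desk; its own -x axis points out of the front, the way the drawer slides; z up. Its position and yaw vary.
- drawer (a joint): how far the drawer is out, m: 0 shut, 0.13 at its stop; it may start up to 0.03 open. About 1.5 N of friction; it stays where it is left. Its white front is 234 wide, flush with the unit's front face when shut, its upper edge 107 above the desk; its side walls reach 44 above the desk.
- drawer_handle (a point): middle of the drawer's steel bar handle: a round bar 10 mm thick, 120 mm long, level and parallel to the front (along the unit's y), 52 mm out from the front face (47 mm of clear space between) and 80 mm above the desk. The point moves with the drawer; its axes are those of the unit.
- index_pin (a joint): how far the index pin is lifted, m: 0 seated in its hole, 0.018 fully up at its stop. A spring pulls it down: about 5.5 N when seated, 10.5 N at the stop; let go, it snaps back. It moves straight up.
- pin_knob (a point): centre of the pin's knob: an upright black cylinder 24 mm across, 28 tall, from 66 to 94 above the desk when seated (this point at 80). It moves with drawer and pin; axes those of the unit. It lies 108 mm behind the handle bar (unit's +x), on the drawer's middle line; drawer shut, it is under the unit's top; drawer at its stop, 74 mm in front of the unit's front face.
- seat_hole (a point): mouth of the pin's hole, in the top of the aluminium carousel plate, 30 mm above the desk, straight below the knob; the seated 8 mm pin reaches 8 mm in. Over it a dark steel bridge (106 along the unit's y, 18 along x, top 53 above the desk, 20 mm collar to 60) guides the pin. The thin fixed spindle end in the carousel's middle, 42 mm further back, tops at 52.
- tape_roll: bystander: roll of black tape, 66 across, 18 tall, lying on the unit's top towards the back left; origin under its centre
- card_stack: bystander: small stack of brown cards, 55 x 78 x 11, on the unit's top towards the back right; origin under its centre
- multimeter: bystander: multimeter, 150 x 80 x 40, lying on the desk left (+y) of the unit; origin under its centre
- solder_reel: bystander: small reel, 54 across, 34 tall, standing on the desk left of the drawer; origin under its centre
- bottle: bystander: plastic bottle with a thin spout, 49 across, 152 tall, standing on the desk right (-y) of the unit; origin under its centre

How it is judged:
By the outcome, as a careful person would: the job done as asked, in the order asked, and still so for the second after the job is handed in, while the arm keeps its last pose, push and grip.
It also fails if it takes over 43 s, if anything falls off the work surface, if the arm or the gripper's body presses on something with over 40 N, if the wrist force passes 120 N, or if a joint passes its speed limit or range.

### The arm

A 6-joint arm with a two-finger parallel gripper is mounted at the origin on a cart in front of the work surface, level with it; the furniture and walls round the work are solid. World frame = base frame: x ahead of the robot, y to its left, z up, the work surface at z = 0. Lengths are in m, angles in degrees, forces in N, time in s.
With the tool pointing down it reaches from about 0.35 to 0.875 m from the base axis. Payload 4.2 kg.
Tool frame: the origin (TCP) lies midway between the tips of the shut fingers; the grasp point (between the pads) lies 19 mm behind it (r.pinch_z is the distance from the TCP to the grasp point, in m); z points along the fingers, y is the line along which they close (so a half turn about z gives the same grasp; the last joint's range is limited). The gripper opens to 87 mm and grips with 3 to 60 N. Pads are 19 mm wide; open, the fingers measure 117 mm over their backs; the gripper's body (75 mm by 190 mm) begins 51 mm behind the grasp point.
Start: joints at [-53.251, 22.042, 0.453, 0, -68.411, -14.817], TCP at [0.233, -0.58, 0.223] pointing down, gripper open.
Joint ranges: [-179.83, 179.83], [-69.29, 118.12], [-61.27, 80.66], [-181.25, 117.63], [-171.15, -9.14], [-177.46, 177.46]. Speed limits (degrees/s): [159.86, 159.86, 180, 180, 180, 180].

### API

Orientations are given as a 3x3 rotation matrix whose columns are the frame's x, y, z axes.
In Python, from station import r, imaging, models gives the robot as it stands. The module is installed in compiled form; this text tells all that it offers.
- The arm moves only by the tool apply_moves, never from a script. Its argument "moves" is a list of rows, each a list of 2 entries, a list of its own where there are three numbers: the shift along the tool's x, y, z in m, then the turn about the tool's z in degrees. A call has 1 to 5 rows; each row shifts and turns the commanded pose from where the row before left it, along the tool's axes as they then stand; what a row does not reach is not made up. A row lasts 1/12 s, in which the tool goes at most 41.7 mm and 7.16 degrees, less where a joint would pass 70% of its speed; a pose out of reach is approached as far as the arm can. A call is refused whole if a number of a shift passes 0.0417 or a number of a turn 7.16, either way. A call with a gripper value outside its range is refused whole. "hand" is the finger opening in m, from 0 to 0.087, set as the call begins (left out, the last holds). The fingers move at their own pace and stop on an object; the grip force is fixed at half the most. Time passes only in rows, so rows that do not move let the fingers close. It gives the time, the measured TCP pose, the force, the opening and the grip force at its end, in the units of the state.
- r.sense(): the state, without advancing time (a new reading comes with each control period).
- imaging.capture(name): name is "scene" or "top" or "wrist"; returns a dict with "frame" (480x640x3 uint8, blue, green, red), "intrinsics" (3x3 intrinsics, pixels), "eye" and "orientation" of the camera in the world. Camera axes: x right, y down, z forward; pixel columns grow to the right and rows downward; lengths in m; the calibration is good to about 2 mm. A picture is of the moment at which its call begins. There is no depth.
- r.finish_job(): hands the job in; it is judged then, once.
Trained networks look in a picture, given as the dict that the camera call returned (one of the last four; its "shot" number tells which), for a name from the list of things; names that differ only in an ending like _2 or _b are one class to them, and where a whole thing is asked for, a point or a joint stands for the part that bears it (a point fixed in the world has none). Each returns a list of dicts, best first, with "confidence" (0 to 1); they miss things now and then, are a little off and sometimes report something else, mostly with a low value. They report only what shows in the picture. A call takes as long as a camera call.
- models.cut_out(picture, target): "region" (480x640 bool, what is visible of it) and "extent" ([left, top, width, height] as shares, 0 to 1, of the picture: columns of its width, rows of its height, round what is visible of it).
- models.place_of(picture, target): "at" ([column, row] as shares, 0 to 1, of the picture: columns of its width, rows of its height: a listed point, or the origin of a listed thing).
The state is a dict: "time_s": time; "joints": joint angles; "joint_velocities": joint speeds; "effort": joint torques, N m; "tcp_pos": TCP position; "ee_rot": TCP orientation; "wrist_force": force on the tool from outside, world axes, zero at the start; "moment": the same for the moment, N m; "gripper_width": opening from 0.0 (shut) to 1.0 (fully open); "gripper_force": force on a finger pad.
Only numpy, scipy, OpenCV 4.12 (cv2) and the standard library are available. Lean on these libraries where they do the work, as an engineer would, in place of code of your own. Each camera call takes 0.05 s, during which the arm holds its last target. There are 200 camera calls.

## Working session

There is one attempt and no reset: what is moved stays moved. The work goes in short steps, Python scripts to look and compute and a tool call to move; the robot and the scene stay as the last step left them, time stands still between calls to the robot, and variables do not carry over. Pictures are saved under pics/ and viewed, at most 10 in all, crops included, and the job is handed in when it is done.

Besides the shell and the picture viewer there is one more tool, called after "Request:" in YAML: its name, and indented under it one key for each argument. apply_moves: Moves the arm, as the interface text tells. Its arguments: {"type":"object","properties":{"moves":{"type":"array"},"hand":{"type":"number"}},"required":["moves"]}

```bash
mkdir -p pics
cat > h.py <<'E'
import numpy as np, cv2
from station import r, imaging, models
def ray(p,uv):
    K=np.array(p["intrinsics"]);R=np.array(p["orientation"]);d=R@np.linalg.inv(K)@np.array([uv[0],uv[1],1.0])
    return np.array(p["eye"]),d
def at_z(p,uv,z):
    o,d=ray(p,uv);return o+d*(z-o[2])/d[2]
def place(p,t):
    return [(np.array(q["at"])*[640,480],round(q["confidence"],2)) for q in models.place_of(p,t)]
E
python3 - <<'E'
from h import *
np.set_printoptions(precision=4,suppress=True)
s=r.sense();print(s["time_s"],s["tcp_pos"],s["ee_rot"],r.pinch_z)
ims=[]
for n in ["scene","top"]:
    p=imaging.capture(n);ims.append(p["frame"]);cv2.imwrite(f"pics/{n}0.png",p["frame"])
    print(n,p["eye"],p["orientation"][2] if 0 else "")
    for t,z in [("parts_unit",0),("drawer_handle",.08),("pin_knob",.08),("tape_roll",.115),("card_stack",.115),("multimeter",0),("solder_reel",0),("bottle",0)]:
        for uv,c in place(p,t)[:2]: print(t,uv,c,at_z(p,uv,z))
E
```

```text
0.0 [ 0.2333 -0.5792  0.2215] [[-0.9277 -0.3733 -0.0009]
 [-0.3733  0.9277  0.002 ]
 [ 0.0001  0.0021 -1.    ]] 0.0187
scene [0.3624 0.556  0.7201] 
parts_unit [292.992 248.496] 0.88 [ 0.7377 -0.0069  0.    ]
drawer_handle [359.616 241.92 ] 0.94 [ 0.5846 -0.0205  0.08  ]
pin_knob [297.088 248.208] 0.7 [0.6891 0.0513 0.08  ]
tape_roll [260.48 223.92] 0.59 [0.7696 0.0539 0.115 ]
card_stack [296.576 185.28 ] 0.58 [ 0.7654 -0.0847  0.115 ]
multimeter [264.32 321.12] 0.59 [0.6911 0.1855 0.    ]
solder_reel [322.624 342.192] 0.73 [0.5687 0.1755 0.    ]
top [0.5905 0.0295 1.1501] 
parts_unit [340.608 200.688] 0.62 [ 0.7275 -0.0109  0.    ]
drawer_handle [345.28  267.792] 0.88 [ 0.5855 -0.02    0.08  ]
tape_roll [310.72  172.512] 0.9 [0.767  0.0517 0.115 ]
card_stack [376.32 174.  ] 0.95 [ 0.7669 -0.0744  0.115 ]
multimeter [249.984 217.488] 0.96 [0.6872 0.1812 0.    ]
solder_reel [255.168 274.32 ] 0.83 [0.5669 0.1665 0.    ]
bottle [429.888 214.704] 0.92 [ 0.7019 -0.2009  0.    ]
```

View pics/scene0.png

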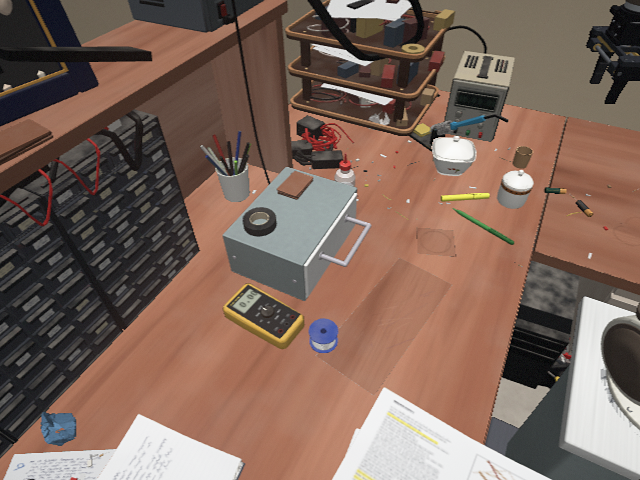

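View pics/top0.png

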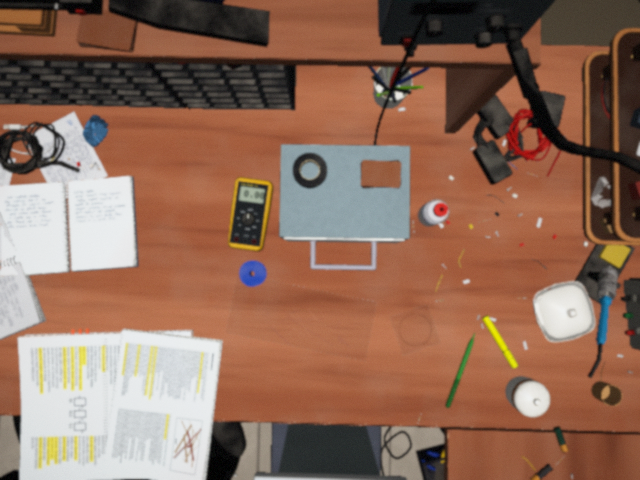

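The scene shows the unit about square to the base, with the handle at top-view pixels (312–376, 268). The bottle is to its right at (435, 212), the reel at (253, 273) and the meter at (250, 215). Next I'll measure the yaw and how far the drawer is open.

Run:
```python
from h import *
np.set_printoptions(precision=4,suppress=True)
p=imaging.capture("top")
for t,z in [("parts_unit",.115),("drawer_handle",.08)]:
    for q in models.cut_out(p,t)[:1]:
        m=q["region"].astype(np.uint8);print(t,q["confidence"],m.sum(),q["extent"])
        cs,_=cv2.findContours(m,0,2);c=max(cs,key=cv2.contourArea)
        b=cv2.boxPoints(cv2.minAreaRect(c));print(b)
        print(np.array([at_z(p,u,z) for u in b]))
# bar row by column from brightness
g=cv2.cvtColor(p["frame"],cv2.COLOR_BGR2HSV)
sat=g[...,1].astype(float)
pts=[]
for c in range(318,372,4):
    col=255-sat[255:280,c]; w=np.clip(col-np.median(col)-40,0,None)
    if w.sum()>0: pts.append(at_z(p,(c,255+(w*np.arange(25)).sum()/w.sum()),.08))
pts=np.array(pts);f=np.polyfit(pts[:,1],pts[:,0],1);print("bar x=",f,np.std(pts[:,0]-np.polyval(f,pts[:,1])))
cv2.imwrite("pics/crop.png",cv2.resize(p["frame"][130:290,260:450],None,fx=4,fy=3.7,interpolation=cv2.INTER_CUBIC))
```

```text
parts_unit 0.82 11276 [0.4358, 0.3106, 0.2108, 0.2544]
[[278.6907 268.5615]
 [280.769  143.8628]
 [410.533  146.0255]
 [408.4547 270.7242]]
[[ 0.5812  0.1083  0.115 ]
 [ 0.8216  0.1109  0.115 ]
 [ 0.8227 -0.1393  0.115 ]
 [ 0.583  -0.1384  0.115 ]]
drawer_handle 0.95 851 [0.4497, 0.4973, 0.1797, 0.0719]
[[285.425  268.3221]
 [286.0442 236.746 ]
 [402.0192 239.02  ]
 [401.4001 270.5961]]
[[ 0.5817  0.0977  0.08  ]
 [ 0.644   0.0981  0.08  ]
 [ 0.6448 -0.1306  0.08  ]
 [ 0.5827 -0.1303  0.08  ]]
bar x= [-0.0087  0.5873] 0.00010910882607893426
```

View pics/crop.png

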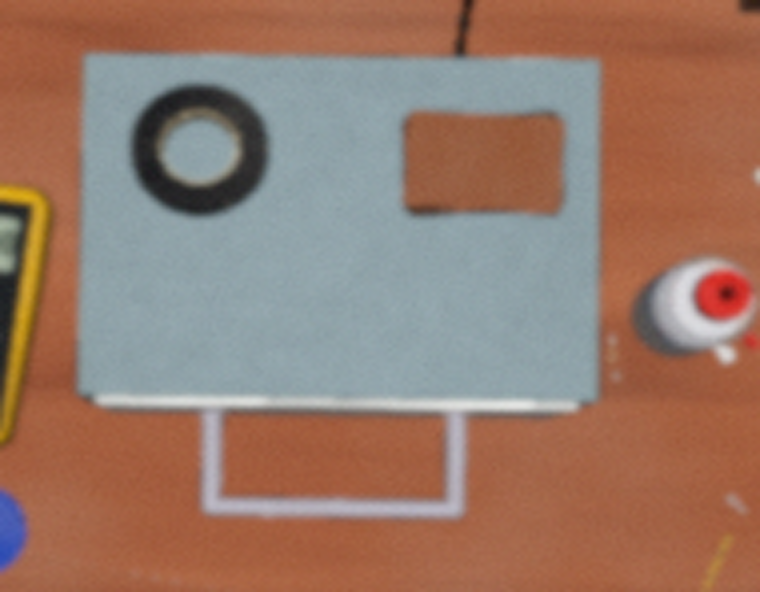

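The drawer is about 4 mm open, the unit yaw is about 0.4°, and the bar is at about x 0.587, y -0.016. First I turn the tool so the fingers close along x.

Request:
apply_moves:
  moves:
    - [[0, 0, 0], -6.85]
    - [[0, 0, 0], -6.85]
    - [[0, 0, 0], -6.85]
    - [[0, 0, 0], -6.85]
    - [[0, 0, 0], -6.85]
  hand: 0.044

```text
time_s: 1.47
tcp_pos: [0.2335, -0.5798, 0.2226]
ee_rot: [[-0.552, -0.834, 0.0], [-0.834, 0.552, -0.0], [0.0, -0.0, -1.0]]
wrist_force: [-0.1, 0.3, 0.3]
gripper_width: 0.703
gripper_force: 0.0
```

Request:
apply_moves:
  moves:
    - [[0, 0, 0], -6.85]
    - [[0, 0, 0], -6.85]
    - [[0, 0, 0], -6.85]
    - [[0, 0, 0], -6.85]
    - [[0, 0, 0], -6.85]

```text
time_s: 1.88
tcp_pos: [0.2335, -0.5797, 0.2226]
ee_rot: [[0.014, -1.0, -0.0], [-1.0, -0.014, 0.0], [-0.0, 0.0, -1.0]]
wrist_force: [0.5, -0.3, -1.1]
gripper_width: 0.515
gripper_force: 0.0
```

Request:
apply_moves:
  moves:
    - [[-0.0313, -0.0197, 0], 0]
    - [[-0.0313, -0.0197, 0], 0]
    - [[-0.0313, -0.0197, 0], 0]
    - [[-0.0313, -0.0197, 0], 0]
    - [[-0.0313, -0.0197, 0], 0]

```text
time_s: 2.3
tcp_pos: [0.3313, -0.4211, 0.2227]
ee_rot: [[0.007, -1.0, 0.0], [-1.0, -0.007, -0.0], [0.0, -0.0, -1.0]]
wrist_force: [0.9, 0.3, 0.2]
gripper_width: 0.51
gripper_force: 0.0
```

Request:
apply_moves:
  moves:
    - [[-0.0313, -0.0197, 0], 0]
    - [[-0.0313, -0.0197, 0], 0]
    - [[-0.0313, -0.0197, 0], 0]
    - [[-0.0313, -0.0197, 0], 0]
    - [[-0.0313, -0.0197, 0], 0]

```text
time_s: 2.72
tcp_pos: [0.4288, -0.2636, 0.2229]
ee_rot: [[0.008, -1.0, 0.001], [-1.0, -0.008, -0.0], [0.0, -0.001, -1.0]]
wrist_force: [1.3, -0.1, -0.3]
gripper_width: 0.508
gripper_force: 0.0
```

Request:
apply_moves:
  moves:
    - [[-0.0313, -0.0197, 0], 0]
    - [[-0.0313, -0.0197, 0], 0]
    - [[-0.0313, -0.0197, 0], 0]
    - [[-0.0313, -0.0197, 0], 0]
    - [[-0.0313, -0.0197, 0], 0]

```text
time_s: 3.13
tcp_pos: [0.5261, -0.1062, 0.2229]
ee_rot: [[0.008, -1.0, 0.001], [-1.0, -0.008, -0.0], [0.0, -0.001, -1.0]]
wrist_force: [-0.3, 0.4, 0.0]
gripper_width: 0.503
gripper_force: 0.0
```

Request:
apply_moves:
  moves:
    - [[-0.0313, -0.0197, 0], 0]
    - [[-0.0313, -0.0197, 0], 0]
    - [[0, 0, 0], 0]
    - [[0, 0, 0], 0]

```text
time_s: 3.47
tcp_pos: [0.565, -0.0434, 0.2221]
ee_rot: [[0.01, -1.0, -0.001], [-1.0, -0.01, -0.0], [0.0, 0.001, -1.0]]
wrist_force: [-0.5, 0.0, 1.0]
gripper_width: 0.504
gripper_force: 0.0
```

Request:
apply_moves:
  moves:
    - [[-0.0272, -0.0222, 0], 0]
    - [[0, 0, 0.035], 0]
    - [[0, 0, 0.035], 0]
    - [[0, 0, 0], 0]
    - [[0, 0, 0], 0]

```text
time_s: 3.88
tcp_pos: [0.5849, -0.0191, 0.1515]
ee_rot: [[0.007, -1.0, -0.004], [-1.0, -0.007, -0.002], [0.002, 0.004, -1.0]]
wrist_force: [1.3, -0.1, 1.7]
gripper_width: 0.505
gripper_force: 0.0
```

Run:
```python
from h import *
np.set_printoptions(precision=4,suppress=True)
print(r.sense()["tcp_pos"])
for n in ["wrist","scene"]:
    p=imaging.capture(n);cv2.imwrite(f"pics/{n}1.png",p["frame"])
    for uv,c in place(p,"drawer_handle")[:2]: print(n,uv,c,at_z(p,uv,.08))
```

```text
[ 0.5849 -0.0191  0.1515]
wrist [315.776 257.28 ] 0.96 [ 0.5884 -0.0144  0.08  ]
scene [358.784 239.808] 0.92 [ 0.5885 -0.0252  0.08  ]
```

View pics/wrist1.png

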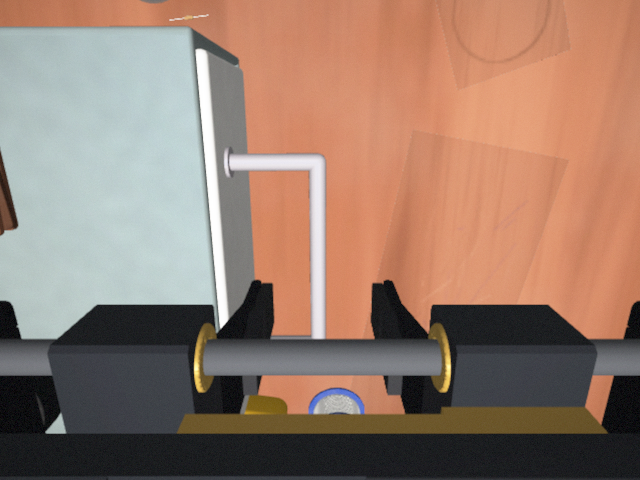

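The wrist view shows the bar at column 318, centred between the fingers at 265 and 380, so I'm descending.

Request:
apply_moves:
  moves:
    - [[0, -0.002, 0.03], 0]
    - [[0, 0, 0.03], 0]
    - [[0, 0, 0.03], 0]
    - [[0, 0, 0], 0]
    - [[0, 0, 0], 0]

```text
time_s: 4.5
tcp_pos: [0.5885, -0.0181, 0.0631]
ee_rot: [[0.008, -1.0, -0.001], [-1.0, -0.008, -0.001], [0.001, 0.001, -1.0]]
wrist_force: [0.3, 0.1, 0.4]
gripper_width: 0.51
gripper_force: 0.0
```

Request:
apply_moves:
  moves:
    - [[0, 0, 0], 0]
    - [[0, 0, 0], 0]
    - [[0, 0, 0], 0]
    - [[0, 0, 0], 0]
    - [[0, 0, 0], 0]
  hand: 0.0

```text
time_s: 4.92
tcp_pos: [0.5889, -0.0176, 0.0636]
ee_rot: [[0.008, -1.0, 0.002], [-1.0, -0.008, 0.0], [-0.0, -0.002, -1.0]]
wrist_force: [0.1, 1.1, 0.1]
gripper_width: 0.216
gripper_force: 0.0
```

Request:
apply_moves:
  moves:
    - [[0, 0, 0], 0]
    - [[0, 0, 0], 0]
    - [[0, 0, 0], 0]
    - [[0, 0, 0], 0]

```text
time_s: 5.25
tcp_pos: [0.5883, -0.0177, 0.063]
ee_rot: [[0.008, -1.0, 0.0], [-1.0, -0.008, -0.0], [0.0, -0.0, -1.0]]
wrist_force: [-2.1, 0.6, 3.4]
gripper_width: 0.1
gripper_force: 30.0
```

Request:
apply_moves:
  moves:
    - [[0, 0.01, 0], 0]
    - [[0, 0.015, 0], 0]
    - [[0, 0.02, 0], 0]
    - [[0, 0.02, 0], 0]
    - [[0, 0.02, 0], 0]

```text
time_s: 5.67
tcp_pos: [0.5049, -0.0184, 0.0629]
ee_rot: [[0.008, -1.0, 0.005], [-1.0, -0.008, 0.0], [-0.0, -0.005, -1.0]]
wrist_force: [2.8, -1.8, -0.3]
gripper_width: 0.103
gripper_force: 30.0
```

Request:
apply_moves:
  moves:
    - [[0, 0.012, 0], 0]
    - [[0, 0.01, 0], 0]
    - [[0, 0.008, 0], 0]
    - [[0, 0.005, 0], 0]
    - [[0, 0, 0], 0]

```text
time_s: 6.08
tcp_pos: [0.4675, -0.0188, 0.0629]
ee_rot: [[0.008, -1.0, -0.001], [-1.0, -0.008, -0.0], [0.0, 0.001, -1.0]]
wrist_force: [-3.0, -0.8, 5.4]
gripper_width: 0.103
gripper_force: 30.0
```

Request:
apply_moves:
  moves:
    - [[0, 0.003, 0], 0]
    - [[0, 0.003, 0], 0]
    - [[0, 0, 0], 0]
    - [[0, 0, 0], 0]

```text
time_s: 6.42
tcp_pos: [0.4625, -0.0188, 0.0629]
ee_rot: [[0.008, -1.0, 0.0], [-1.0, -0.008, -0.0], [0.0, -0.0, -1.0]]
wrist_force: [-0.1, -2.0, 7.5]
gripper_width: 0.103
gripper_force: 30.0
```

Request:
apply_moves:
  moves:
    - [[0, 0.003, 0], 0]
    - [[0, 0, 0], 0]
    - [[0, 0, 0], 0]

```text
time_s: 6.67
tcp_pos: [0.4615, -0.0187, 0.0629]
ee_rot: [[0.008, -1.0, 0.004], [-1.0, -0.008, 0.0], [-0.0, -0.004, -1.0]]
wrist_force: [6.2, -5.3, 1.2]
gripper_width: 0.106
gripper_force: 30.0
```

Request:
apply_moves:
  moves:
    - [[0, 0.003, 0], 0]
    - [[0, 0, 0], 0]
    - [[0, 0, 0], 0]

```text
time_s: 6.92
tcp_pos: [0.4615, -0.0187, 0.063]
ee_rot: [[0.009, -1.0, 0.01], [-1.0, -0.009, 0.001], [-0.001, -0.01, -1.0]]
wrist_force: [12.8, -10.2, -7.4]
gripper_width: 0.099
gripper_force: 30.0
```

The drawer has reached its stop: 12.8 N with no further travel. I'll release and rise.

Request:
apply_moves:
  moves:
    - [[0, -0.003, 0], 0]
    - [[0, 0, 0], 0]
    - [[0, 0, 0], 0]
    - [[0, 0, 0], 0]
    - [[0, 0, 0], 0]
  hand: 0.044

```text
time_s: 7.33
tcp_pos: [0.4585, -0.0186, 0.0622]
ee_rot: [[0.008, -1.0, -0.001], [-1.0, -0.008, -0.0], [0.0, 0.001, -1.0]]
wrist_force: [-0.6, 1.1, -0.0]
gripper_width: 0.391
gripper_force: 0.0
```

Request:
apply_moves:
  moves:
    - [[0, 0, 0.0], 0]
    - [[0, 0, -0.02], 0]
    - [[0, 0, -0.04], 0]
    - [[0, 0, -0.04], 0]
    - [[0, 0, 0], 0]

```text
time_s: 7.75
tcp_pos: [0.4642, -0.0179, 0.17]
ee_rot: [[0.01, -1.0, 0.015], [-1.0, -0.01, 0.002], [-0.002, -0.016, -1.0]]
wrist_force: [1.2, -0.0, 0.3]
gripper_width: 0.5
gripper_force: 0.0
```

Request:
apply_moves:
  moves:
    - [[0, 0, -0.03], 7]
    - [[0, 0, 0], 7]
    - [[0, 0, 0], 7]
    - [[0, 0, 0], 7]
    - [[0, 0, 0], 7]

```text
time_s: 8.17
tcp_pos: [0.459, -0.0186, 0.1925]
ee_rot: [[-0.572, -0.82, 0.0], [-0.82, 0.572, 0.0], [-0.001, 0.0, -1.0]]
wrist_force: [0.4, -0.5, -0.2]
gripper_width: 0.503
gripper_force: 0.0
```

Request:
apply_moves:
  moves:
    - [[0, 0, 0], 7]
    - [[0, 0, 0], 7]
    - [[0, 0, 0], 7]
    - [[0, 0, 0], 7]
    - [[0, 0, 0], 7]

```text
time_s: 8.58
tcp_pos: [0.459, -0.0186, 0.1923]
ee_rot: [[-0.939, -0.343, -0.0], [-0.343, 0.939, 0.0], [0.0, 0.0, -1.0]]
wrist_force: [0.1, -0.3, 0.3]
gripper_width: 0.504
gripper_force: 0.0
```

Request:
apply_moves:
  moves:
    - [[0, 0, 0], 7]
    - [[0, 0, 0], 7]
    - [[0, 0, 0], 6]
    - [[0, 0, 0], 0]

```text
time_s: 8.92
tcp_pos: [0.459, -0.0186, 0.1923]
ee_rot: [[-1.0, -0.006, -0.0], [-0.006, 1.0, 0.0], [0.0, 0.0, -1.0]]
wrist_force: [0.8, -0.7, 0.7]
gripper_width: 0.506
gripper_force: 0.0
```

Run:
```python
from h import *
np.set_printoptions(precision=4,suppress=True)
s=r.sense();print(s["tcp_pos"],s["ee_rot"])
for n in ["top","scene","wrist"]:
    p=imaging.capture(n);cv2.imwrite(f"pics/{n}2.png",p["frame"])
    for t in ["drawer_handle","pin_knob"]:
        for uv,c in place(p,t)[:2]: print(n,t,uv,c,at_z(p,uv,.08))
```

```text
[ 0.459  -0.0186  0.1923] [[-1.     -0.0058 -0.0003]
 [-0.0058  1.      0.0002]
 [ 0.0003  0.0002 -1.    ]]
top pin_knob [344.    276.192] 0.66 [ 0.569  -0.0179  0.08  ]
scene drawer_handle [416.576 262.992] 0.59 [ 0.4639 -0.018   0.08  ]
scene pin_knob [364.48  247.296] 0.6 [ 0.5699 -0.0112  0.08  ]
wrist drawer_handle [328.128 232.8  ] 0.96 [ 0.461  -0.0146  0.08  ]
wrist drawer_handle [327.424 328.512] 0.28 [ 0.5388 -0.0141  0.08  ]
wrist pin_knob [326.976 362.4  ] 0.78 [ 0.5695 -0.0141  0.08  ]
```

View pics/wrist2.png

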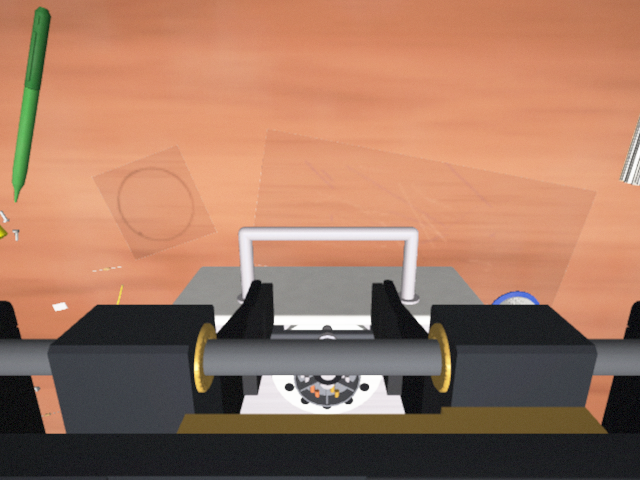

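View pics/scene2.png

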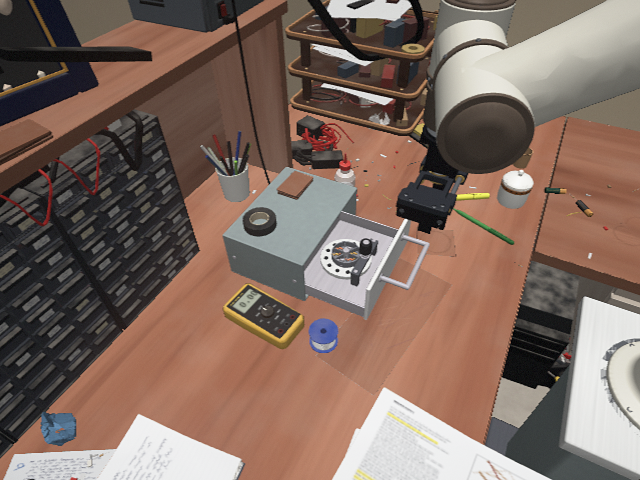

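The drawer is fully out in both views. Scene pixels (366, 246) and (355, 276) each show a dark part, so I'm zooming in to confirm which is the knob.

Run:
```python
from h import *
a=cv2.imread("pics/scene2.png")[205:315,290:440];b=cv2.imread("pics/top2.png")[215:325,270:420]
cv2.imwrite("pics/z.png",np.vstack([cv2.resize(x,None,fx=2.7*1.5*.9,fy=2.7*.9*1.1,interpolation=cv2.INTER_CUBIC)for x in(a,b)]))
```

```text
(no output)
```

View pics/z.png

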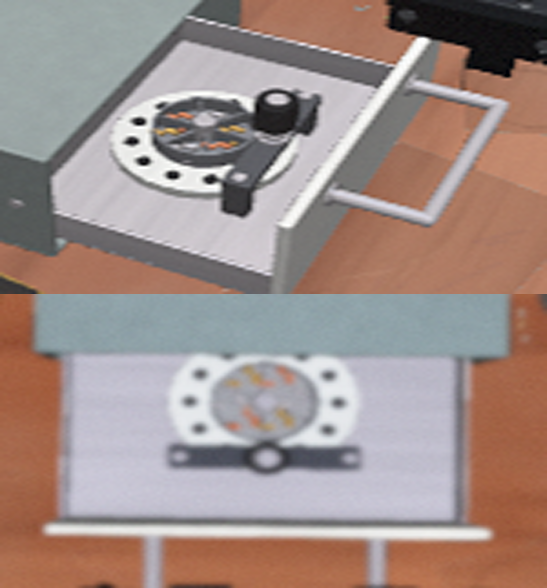

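The knob is the upright cylinder at the middle of the bridge, about (0.5695, -0.016).

Request:
apply_moves:
  moves:
    - [[-0.037, 0.0025, 0], 0]
    - [[-0.037, 0, 0], 0]
    - [[-0.0365, 0, 0], 0]
    - [[0, 0, 0.02], 0]
    - [[0, 0, 0], 0]

```text
time_s: 9.78
tcp_pos: [0.5692, -0.0154, 0.1685]
ee_rot: [[-1.0, -0.006, -0.007], [-0.006, 1.0, -0.0], [0.007, -0.0, -1.0]]
wrist_force: [-1.7, 0.3, -1.5]
gripper_width: 0.507
gripper_force: 0.0
```

Request:
apply_moves:
  moves:
    - [[0, 0, 0.03], 0]
    - [[0, 0, 0], 0]
    - [[0, 0, 0], 0]

```text
time_s: 10.03
tcp_pos: [0.5681, -0.0158, 0.1419]
ee_rot: [[-1.0, -0.008, -0.004], [-0.008, 1.0, -0.001], [0.004, -0.001, -1.0]]
wrist_force: [0.0, -0.6, 0.6]
gripper_width: 0.504
gripper_force: 0.0
```

Run:
```python
from h import *
np.set_printoptions(precision=4,suppress=True)
s=r.sense();print(s["tcp_pos"])
for n in ["wrist","scene"]:
    p=imaging.capture(n);cv2.imwrite(f"pics/{n}3.png",p["frame"])
    for uv,c in place(p,"pin_knob")[:2]: print(n,uv,c,at_z(p,uv,.08))
```

```text
[ 0.5681 -0.0158  0.1419]
wrist [325.184 259.296] 0.88 [ 0.5707 -0.0142  0.08  ]
scene [364.672 246.096] 0.47 [ 0.5709 -0.0144  0.08  ]
```

View pics/wrist3.png

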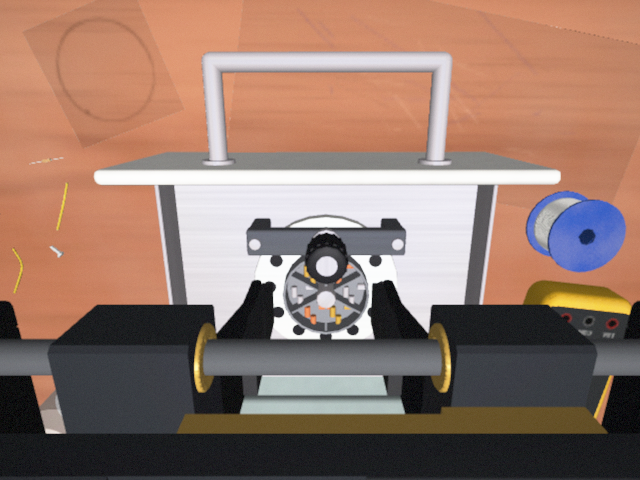

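The knob is at column 326, between the fingers, so I'm descending and closing on it.

Request:
apply_moves:
  moves:
    - [[-0.001, 0.001, 0.03], 0]
    - [[0, 0, 0.03], 0]
    - [[0, 0, 0.017], 0]
    - [[0, 0, 0], 0]
    - [[0, 0, 0], 0]

```text
time_s: 10.65
tcp_pos: [0.5711, -0.0144, 0.0662]
ee_rot: [[-1.0, -0.008, 0.0], [-0.008, 1.0, -0.0], [-0.0, -0.0, -1.0]]
wrist_force: [0.2, -0.2, 1.4]
gripper_width: 0.508
gripper_force: 0.0
```

Request:
apply_moves:
  moves:
    - [[0, 0, 0], 0]
    - [[0, 0, 0], 0]
    - [[0, 0, 0], 0]
    - [[0, 0, 0], 0]
    - [[0, 0, 0], 0]
  hand: 0.0

```text
time_s: 11.07
tcp_pos: [0.5717, -0.0134, 0.0668]
ee_rot: [[-1.0, -0.008, 0.003], [-0.008, 1.0, 0.002], [-0.003, 0.002, -1.0]]
wrist_force: [-0.7, 3.3, 2.8]
gripper_width: 0.264
gripper_force: 30.0
```

Request:
apply_moves:
  moves:
    - [[0, 0, 0], 0]
    - [[0, 0, 0], 0]

```text
time_s: 11.23
tcp_pos: [0.5717, -0.0135, 0.0668]
ee_rot: [[-1.0, -0.008, 0.003], [-0.008, 1.0, 0.001], [-0.003, 0.001, -1.0]]
wrist_force: [-1.7, 5.5, 6.1]
gripper_width: 0.266
gripper_force: 30.0
```

Request:
apply_moves:
  moves:
    - [[0, 0.001, -0.003], 0]
    - [[0, 0, -0.003], 0]
    - [[0, 0, -0.003], 0]
    - [[0, 0, -0.003], 0]
    - [[0, 0, 0], 0]

```text
time_s: 11.65
tcp_pos: [0.5714, -0.0133, 0.0773]
ee_rot: [[-1.0, -0.007, 0.001], [-0.007, 1.0, 0.0], [-0.001, 0.0, -1.0]]
wrist_force: [4.5, 1.5, -8.4]
gripper_width: 0.267
gripper_force: 30.0
```

Request:
apply_moves:
  moves:
    - [[0, 0, -0.002], 0]
    - [[0, 0, -0.002], 0]
    - [[0, 0, 0], 0]
    - [[0, 0, 0], 0]

```text
time_s: 11.98
tcp_pos: [0.5714, -0.0133, 0.0808]
ee_rot: [[-1.0, -0.007, 0.001], [-0.007, 1.0, 0.0], [-0.001, 0.0, -1.0]]
wrist_force: [6.1, 0.4, -8.9]
gripper_width: 0.263
gripper_force: 30.0
```

Request:
apply_moves:
  moves:
    - [[0, 0, -0.0015], 0]
    - [[0, 0, -0.0015], 0]
    - [[0, 0, 0], 0]
    - [[0, 0, 0], 0]

```text
time_s: 12.32
tcp_pos: [0.5714, -0.0133, 0.0836]
ee_rot: [[-1.0, -0.007, 0.001], [-0.007, 1.0, 0.0], [-0.001, 0.0, -1.0]]
wrist_force: [6.0, 0.6, -10.5]
gripper_width: 0.266
gripper_force: 30.0
```

Request:
apply_moves:
  moves:
    - [[0, 0, -0.0015], 0]
    - [[0, 0, 0], 0]
    - [[0, 0, 0], 0]

```text
time_s: 12.57
tcp_pos: [0.5714, -0.0133, 0.0849]
ee_rot: [[-1.0, -0.007, 0.001], [-0.007, 1.0, 0.0], [-0.001, 0.0, -1.0]]
wrist_force: [6.2, -0.1, -11.2]
gripper_width: 0.267
gripper_force: 30.0
```

Request:
apply_moves:
  moves:
    - [[0, 0, -0.001], 0]
    - [[0, 0, 0], 0]
    - [[0, 0, 0], 0]

```text
time_s: 12.82
tcp_pos: [0.5713, -0.0133, 0.085]
ee_rot: [[-1.0, -0.007, 0.001], [-0.007, 1.0, 0.001], [-0.001, 0.001, -1.0]]
wrist_force: [8.9, 0.1, -14.6]
gripper_width: 0.265
gripper_force: 30.0
```

Request:
apply_moves:
  moves:
    - [[0, 0, -0.001], 0]
    - [[0, 0, 0], 0]
    - [[0, 0, 0], 0]

```text
time_s: 13.07
tcp_pos: [0.5713, -0.0133, 0.0851]
ee_rot: [[-1.0, -0.006, 0.0], [-0.006, 1.0, 0.001], [-0.0, 0.001, -1.0]]
wrist_force: [9.8, -0.2, -19.9]
gripper_width: 0.267
gripper_force: 30.0
```

The pin is at its stop: 18.3 mm of travel, and force rises with no further motion. I'll ease the preload slightly and check the scene.

Request:
apply_moves:
  moves:
    - [[0, 0, 0.0005], 0]
    - [[0, 0, 0], 0]
    - [[0, 0, 0], 0]
    - [[0, 0, 0], 0]
    - [[0, 0, 0], 0]

```text
time_s: 13.48
tcp_pos: [0.5713, -0.0133, 0.085]
ee_rot: [[-1.0, -0.007, 0.0], [-0.007, 1.0, 0.001], [-0.0, 0.001, -1.0]]
wrist_force: [9.3, -0.3, -17.4]
gripper_width: 0.266
gripper_force: 30.0
```

Run:
```python
from h import *
np.set_printoptions(precision=4,suppress=True)
for n in ["wrist","scene"]:
    p=imaging.capture(n);cv2.imwrite(f"pics/{n}4.png",p["frame"])
    for t,z in [("drawer_handle",.08),("pin_knob",.098)]:
        for uv,c in place(p,t)[:2]: print(n,t,uv,c,at_z(p,uv,z))
s=r.sense();print(s["tcp_pos"],s["wrist_force"])
```

```text
wrist drawer_handle [320.896  31.488] 0.59 [ 0.4604 -0.0149  0.08  ]
wrist pin_knob [321.088 316.608] 0.83 [ 0.5712 -0.0141  0.098 ]
wrist pin_knob [ 78.08  410.592] 0.6 [ 0.6196 -0.124   0.098 ]
scene drawer_handle [418.816 261.312] 0.6 [ 0.4615 -0.0241  0.08  ]
[ 0.5713 -0.0133  0.085 ] [  8.5772   0.1886 -18.0704]
```

View pics/scene4.png

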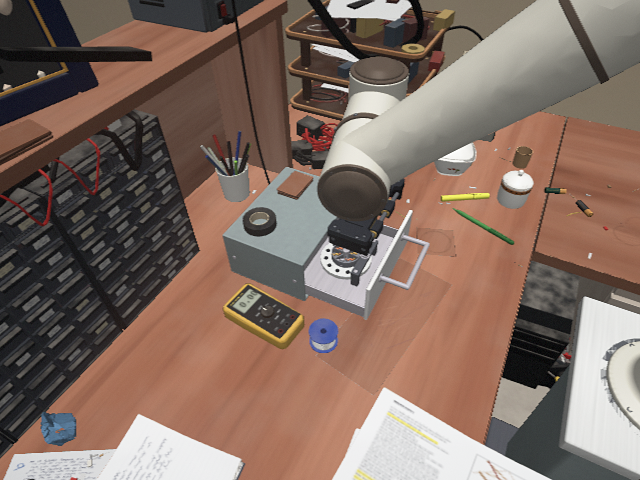

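The drawer is at its stop (handle x about 0.461, pushed outward by about 9 N). The knob is held fully up. In the scene view the tape, cards, meter and reel have not moved, and nothing touched the bottle's side of the unit.

```bash
python3 -c "
from station import r
print(r.finish_job())"
```

```text
the job is handed in; nothing more can be done
None
```

I pulled the drawer out to its stop and handed the job in at about 13.5 s with the index pin held up at its own stop (about 18 mm of lift); the tape, cards, multimeter and reel had not moved, but the arm hid the bottle in the last picture.

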